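# Charge the milling jar with ceramic balls

### The job

With the orange-handled scoop, scoop the six white milling balls out of the green tray and tip them gently into the open steel jar from close above its rim, until all six are in the jar. Then set the scoop back down, flat and upright, on its blue mat. Do not touch the balls with the gripper, and leave the bottles, the beaker, the jar with the blue cap and the spatula where they are.

Things in the scene. Friction and masses are not known exactly. Their poses are not given: they have to be found in the camera images.
- scoop: Loose scoop, 140 g: open-fronted aluminium pan lying flat, 78 x 78 mm outside, open at +x (forward). Origin: centre of the pan's underside, z up. Floor 2.5 mm thick. Side walls 2.5 thick: 30 high from x -38 to 0, then 16 high to x +22, none in front; back wall 34 high. Behind the back wall stands an upright orange handle, 22 x 22 mm section.
- scoop_grip (a point): Where to grip the scoop: on the handle's upright axis, at (-49, 0, 95) mm in the scoop's frame, same axes as the scoop. The orange part reaches 40 mm below and 35 mm above this point; its flat sides face +-y and +-x.
- scoop_lip (a point): Middle of the scoop's front edge, at its underside: (39, 0, 0) mm in the scoop's frame.
- mat: Blue mat fixed on the bench, 160 (x) x 130 (y) x 4 mm, the scoop's place. Origin: centre of its underside, top at z = 4.
- tray: Fixed green tray with the balls. Origin on the bench, z up. Floor top at z = 4 mm, flat from x -120 to +75, then a short 45 degree ramp up to z = 22 at the end wall, x +93. Inside width 90 mm (y +-45), narrowing from x +60 to 83 mm at the end wall; walls 4 thick, tops at z = 44. The -x end is empty for the scoop; ball centres start at x 0 to +63.
- jar: Fixed open steel milling jar on a blue round base (150 mm across, 12 high). Jar outside 124 mm, mouth inside 114 mm across, rim at z = 90, inner floor at z = 20. Origin: on the bench at the jar's axis; yaw has no meaning.
- ball0: White ceramic milling ball, 22 mm diameter, 21 g. Origin at its centre; it rolls freely.
- ball1: White ceramic milling ball, 22 mm diameter, 21 g. Origin at its centre; it rolls freely.
- ball2: White ceramic milling ball, 22 mm diameter, 21 g. Origin at its centre; it rolls freely.
- ball3: White ceramic milling ball, 22 mm diameter, 21 g. Origin at its centre; it rolls freely.
- ball4: White ceramic milling ball, 22 mm diameter, 21 g. Origin at its centre; it rolls freely.
- ball5: White ceramic milling ball, 22 mm diameter, 21 g. Origin at its centre; it rolls freely.
- amber_bottle: Bystander: amber glass bottle, 90 mm across, 160 tall, black cap; origin at the centre of its underside.
- beaker: Bystander: empty clear glass beaker, 60 mm across, 85 tall; origin at the centre of its underside.
- sample_jar: Bystander: white plastic jar with blue cap, 56 mm across, 75 tall; origin at the centre of its underside.
- spatula: Bystander: lab spatula lying flat, 180 mm long, origin at the centre of its underside.
- reagent_bottle: Bystander: clear bottle with blue cap, 64 mm across, 120 tall; origin at the centre of its underside.
Things that resemble listed ones, but are neither listed nor needed, are in the scene too. Of the things like the mat, leave any that is pink, purple or turquoise; of the rest the larger one is meant.

How it is judged:
By the outcome, as a careful person would: the job done as asked, in the order asked, and still so for the second after the job is handed in, with the robot touching nothing.
It also fails if it takes over 64 s, if anything falls off the work surface, if the arm or the gripper's body presses on something with over 40 N, if the wrist force passes 120 N, or if a joint passes its speed limit or range.

### The arm

A 6-joint arm with a two-finger parallel gripper is mounted at the origin on the work surface. World frame = base frame: x ahead of the robot, y to its left, z up, the work surface at z = 0. Lengths are in m, angles in degrees, forces in N, time in s.
With the tool pointing down it reaches from about 0.4 to 0.825 m from the base axis. Payload 7 kg.
Tool frame: the origin (TCP) lies midway between the tips of the shut fingers; the grasp point (between the pads) lies 19 mm behind it (r.grip_depth is the distance from the TCP to the grasp point, in m); z points along the fingers, y is the line along which they close (so a half turn about z gives the same grasp; the last joint's range is limited). The gripper opens to 88 mm and grips with 3 to 60 N. Pads are 19 mm wide; open, the fingers measure 130 mm over their backs; the gripper's body (78 mm by 193 mm) begins 47 mm behind the grasp point.
Start: joints at [-52.592, 20.546, 0.682, 0, -70.136, -16.507], TCP at [0.241, -0.631, 0.187] pointing down, gripper open.
Joint ranges: [-176.03, 176.03], [-82.01, 121.73], [-58.28, 71.71], [-173.87, 95.51], [-174.79, -0.11], [-173.66, 173.66]. Speed limits (degrees/s): [136.94, 136.94, 172.46, 180, 180, 180].

### API

Orientations are given as [roll, pitch, yaw] about the fixed x, y, z axes, in that order (R = Rz(yaw) Ry(pitch) Rx(roll)).
In Python, from plant import r, capture, close_job, search_frame, outline_of gives the robot as it stands.
- The arm moves only by the shell command python3 -m creep 'ROWS' [FORCE]. ROWS is JSON, a list of rows, each a list of 7 numbers: the finger opening in mm, from 0 to 87.6, then the shift along the world's x, y, z in units of 25 mm (1.0 is 25 mm), then the turn, a rotation vector about the world's x, y, z in degrees. In form: [[hand, x, y, z, ax, ay, az], ...]. A call has 1 to 8 rows; each row shifts and turns the commanded pose from where the row before left it; what a row does not reach is not made up. A row lasts 1/12 s, in which the tool goes at most 41.7 mm and 7.16 degrees, less where a joint would pass 70% of its speed; a pose out of reach is approached as far as the arm can. A call is refused whole if a number of a shift passes 1 or a number of a turn 7.16, either way. A call with a gripper value outside its range is refused whole. The fingers move at their own pace and stop on an object; FORCE is the grip in N (left out, the last holds). Time passes only in rows, so rows that do not move let the fingers close. It gives the time, the measured TCP pose, the force, the opening and the grip force at its end, in the units of the state.
- r.get_state(): the state, without advancing time (a new reading comes with each control period).
- capture(name): name is "side" or "top" or "wrist"; returns a dict with "frame" (420x560x3 uint8, red, green, blue), "K" (3x3 intrinsics, pixels), "origin" and "rotation" of the camera in the world. Camera axes: x right, y down, z forward; pixel columns grow to the right and rows downward; lengths in m; the calibration is good to about 2 mm. A picture is of the moment at which its call begins. There is no depth.
- close_job(): hands the job in; it is judged then, once.
Trained networks look in a picture, given as the dict that the camera call returned (one of the last four; its "shot" number tells which), for a name from the list of things; names that differ only in an ending like _2 or _b are one class to them, and where a whole thing is asked for, a point or a joint stands for the part that bears it (a point fixed in the world has none). Each returns a list of dicts, best first, with "conf" (0 to 1); they miss things now and then, are a little off and sometimes report something else, mostly with a low value. They report only what shows in the picture. A call takes as long as a camera call. They do not tell look-alikes from the thing itself.
- search_frame(picture, target): "bbox" ([left, top, right, bottom] in pixels, round what is visible of it).
- outline_of(picture, target): "region" (420x560 bool, what is visible of it) and "bbox" ([left, top, right, bottom] in pixels, round what is visible of it).
The state is a dict: "time_s": time; "joints": joint angles; "qd": joint speeds; "joint_torque": joint torques, N m; "tcp_pos": TCP position; "eef_rot": TCP orientation; "contact_force": force on the tool from outside, world axes, zero at the start; "moment": the same for the moment, N m; "gripper_width": finger opening in m; "gripper_force": force on a finger pad.
Only numpy, scipy, OpenCV 4.12 (cv2) and the standard library are available. Lean on these libraries where they do the work, as an engineer would, in place of code of your own. Each camera call takes 0.05 s, during which the arm holds its last target. There are 200 camera calls.

## Working session

There is one attempt and no reset: what is moved stays moved. The work goes in short steps, Python scripts to look and compute and a shell command to move; the robot and the scene stay as the last step left them, time stands still between calls to the robot, and variables do not carry over. Pictures are saved under pics/ and viewed, at most 10 in all, crops included, and the job is handed in when it is done.

```bash
ls; mkdir -p pics
cat > h.py <<'E'
import numpy as np,cv2
from plant import r,capture,close_job,search_frame,outline_of
def save(c,n,box=None,s=1):
    f=c["frame"][:,:,::-1]
    if box: f=f[box[1]:box[3],box[0]:box[2]]
    cv2.imwrite(f"pics/{n}.png",cv2.resize(f,None,fx=s,fy=s,interpolation=cv2.INTER_CUBIC))
def ray(c,u,v,z):
    d=c["rotation"]@np.linalg.inv(c["K"])@np.array([u,v,1.]); o=np.array(c["origin"])
    return o+d*(z-o[2])/d[2]
def proj(c,p):
    q=c["K"]@(np.array(c["rotation"]).T@(np.array(p)-c["origin"])); return q[:2]/q[2]
E
python3 - <<'E'
from h import *
np.set_printoptions(precision=3,suppress=True)
t=capture("top"); s=capture("side")
save(t,"top0",s=1.4); save(s,"side0",s=1.4)
for n,c in(("top",t),("side",s)):
    print(n,c["origin"],c["rotation"].tolist(),c["K"].tolist())
    for k in["scoop","scoop_grip","mat","tray","jar","ball0","amber_bottle","beaker","sample_jar","spatula","reagent_bottle"]:
        for d in search_frame(c,k)[:7]:
            b=d["bbox"]; print(k,round(d["conf"],2),np.round(b),ray(c,(b[0]+b[2])/2,(b[1]+b[3])/2,0)[:2])
print(r.get_state())
E
```

```text
pics
top [0.434 0.065 1.419] [-174.17338161700172, -0.7399402421031065, -89.14101032280648] [[397.3224450866559, 0.0, 277.32715749983777], [0.0, 397.3224450866559, 215.03965953248877], [0.0, 0.0, 1.0]]Traceback (most recent call last):
  File "<stdin>", line 9, in <module>
  File "h.py", line 9, in ray
    return o+d*(z-o[2])/d[2]
                        ~^^^
IndexError: invalid index to scalar variable.
```

```bash
cat >> h.py <<'E'
from scipy.spatial.transform import Rotation as Ro
_cap=capture
def capture(n):
    c=_cap(n); c["R"]=Ro.from_euler("xyz",c["rotation"],degrees=True).as_matrix(); return c
def ray(c,u,v,z):
    d=c["R"]@np.linalg.inv(c["K"])@np.array([u,v,1.]); o=np.array(c["origin"])
    return o+d*(z-o[2])/d[2]
def proj(c,p):
    q=np.array(c["K"])@(c["R"].T@(np.array(p)-c["origin"])); return q[:2]/q[2]
E
python3 - <<'E'
from h import *
np.set_printoptions(precision=3,suppress=True)
t=capture("top"); s=capture("side")
save(t,"top0",s=1.4); save(s,"side0",s=1.4)
for n,c in(("top",t),("side",s)):
    print(n,c["origin"],c["rotation"])
    for k in["scoop","scoop_grip","mat","tray","jar","ball0","amber_bottle","beaker","sample_jar","spatula","reagent_bottle"]:
        for d in search_frame(c,k)[:7]:
            b=d["bbox"]; print(k,round(d["conf"],2),np.round(b),ray(c,(b[0]+b[2])/2,(b[1]+b[3])/2,0)[:2])
print(r.get_state())
E
```

```text
top [0.434 0.065 1.419] [-174.173   -0.74   -89.141]
scoop 0.91 [210. 210. 233. 235.] [0.549 0.249]
scoop_grip 0.75 [211. 208. 235. 237.] [0.548 0.242]
mat 0.98 [232. 264. 262. 298.] [0.342 0.152]
mat 0.85 [291. 254. 320. 292.] [ 0.373 -0.054]
mat 0.8 [ 91. 253. 148. 309.] [0.336 0.598]
mat 0.63 [206. 195. 252. 248.] [0.554 0.223]
tray 0.61 [342. 186. 377. 257.] [ 0.561 -0.247]
jar 0.88 [263. 194. 306. 239.] [0.574 0.024]
ball0 0.29 [216. 210. 236. 239.] [0.54  0.231]
amber_bottle 0.76 [142. 200. 173. 227.] [0.577 0.477]
amber_bottle 0.65 [397. 226. 418. 280.] [ 0.449 -0.417]
amber_bottle 0.41 [214. 209. 233. 236.] [0.55  0.241]
beaker 0.51 [250. 149. 267. 170.] [0.779 0.121]
sample_jar 0.77 [319. 157. 336. 176.] [ 0.761 -0.132]
sample_jar 0.56 [265. 196. 307. 235.] [0.577 0.016]
spatula 0.89 [395. 229. 417. 280.] [ 0.444 -0.413]
reagent_bottle 0.57 [415. 202. 441. 221.] [ 0.6   -0.495]
side [0.465 0.96  0.906] [-131.862    0.343 -175.162]
scoop 0.77 [259. 254. 293. 295.] [0.544 0.197]
scoop 0.53 [269. 116. 286. 153.] [ 0.607 -0.584]
scoop_grip 0.78 [253. 250. 297. 298.] [0.547 0.194
[... 469 characters left out ...]
3]
sample_jar 0.59 [216. 176. 235. 204.] [ 0.76  -0.184]
spatula 0.53 [292. 155. 337. 163.] [ 0.444 -0.404]
reagent_bottle 0.87 [270. 118. 288. 151.] [ 0.601 -0.584]
reagent_bottle 0.18 [256. 257. 293. 297.] [0.547 0.205]
{'time_s': 1.35, 'joints': array([-52.592,  20.546,   0.679,   0.   , -70.136, -16.506]), 'qd': array([-0.056,  0.059,  0.013,  0.041,  0.097, -0.066]), 'joint_torque': array([  0.   , -58.239,  29.33 ,   7.003,   0.012,  -0.   ]), 'tcp_pos': array([ 0.241, -0.631,  0.187]), 'eef_rot': array([ 179.998,   -0.001, -159.097]), 'contact_force': array([-0.416,  0.294,  0.044]), 'moment': array([ 0.002, -0.005, -0.064]), 'gripper_force': 0.0, 'gripper_width': 0.08767175049277509}
```

View pics/top0.png

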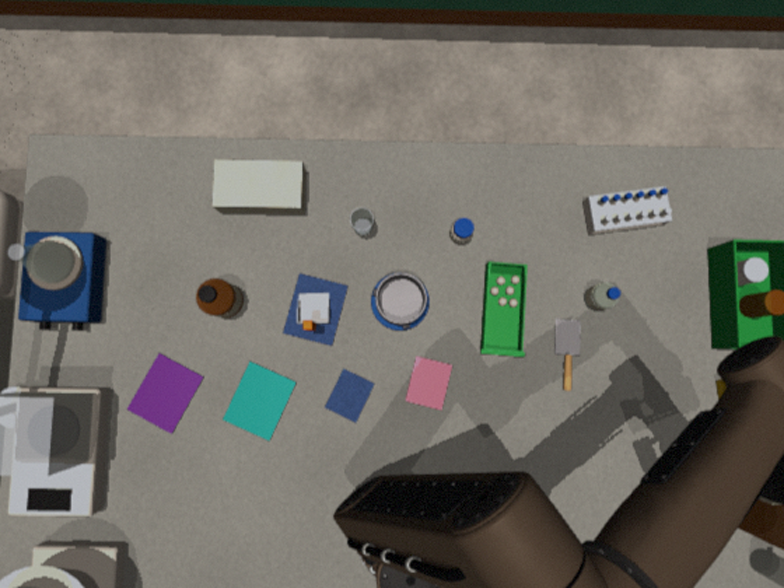

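View pics/side0.png

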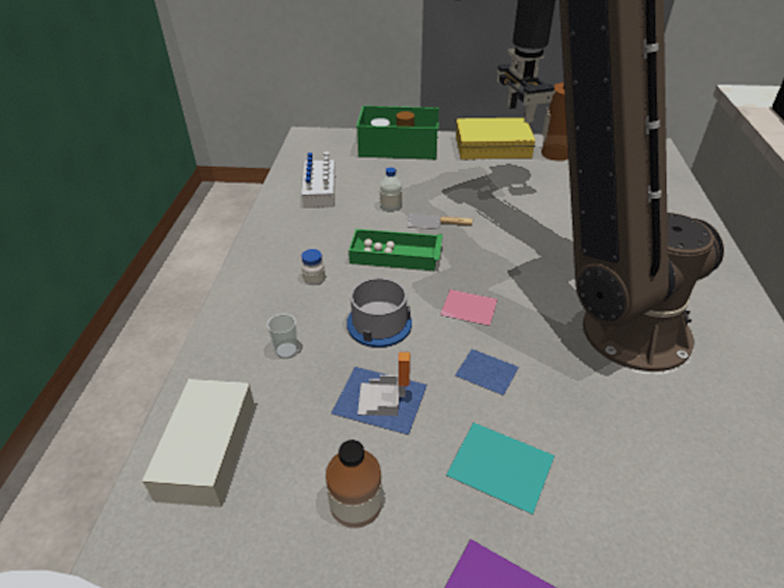

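Candidates for the mat (top0 pixels, 1.4× scale): large blue (316,310) with the scoop on it, small blue (349,395), turquoise (260,400), pink (429,383), purple (165,393). I pick the large blue one. For the scoop, the only orange-handled pan is at (313,310); the grey/wooden item at (567,350) is the spatula. For the tray, the one with balls is at (503,310), and the green box at the far right is a decoy. For the jar, the open steel one is at (400,298).

Run:
```python
from h import *
np.set_printoptions(precision=4,suppress=True)
t=capture("top"); s=capture("side")
def rect(c,m,z):
    m=m.astype(np.uint8); n,l,st,_=cv2.connectedComponentsWithStats(m); k=1+st[1:,4].argmax()
    v,u=np.nonzero(l==k)
    P=np.array([ray(c,a,b,z)[:2] for a,b in zip(u,v)]).astype(np.float32)*1000
    (cx,cy),(w,h),a=cv2.minAreaRect(P); return (cx,cy),(w,h),a,len(P)
for n,c in(("top",t),("side",s)):
    h=cv2.cvtColor(c["frame"],cv2.COLOR_RGB2HSV); H,S,V=cv2.split(h)
    yy,xx=np.mgrid[:420,:560]
    def box(k): 
        x0,y0,x1,y1=k; return (xx>=x0)&(xx<=x1)&(yy>=y0)&(yy<=y1)
    B={"top":dict(mat=(195,185,258,255),tray=(335,180,385,262)),"side":dict(mat=(230,255,312,315),tray=(240,155,325,200))}[n]
    print(n,"mat",rect(c,box(B["mat"])&(H>95)&(H<130)&(S>80),.004))
    g=box(B["tray"])&(H>45)&(H<80)&(S>100)
    print("tray@44",rect(c,g,.044),"tray@0",rect(c,g,0))
    o=box(B["mat"] if n=="top" else (230,240,312,315))&(H>3)&(H<16)&(S>150)
    v,u=np.nonzero(o); print("orange",len(u),u.min(),u.max(),v.min(),v.max(),u.mean(),v.mean(),ray(c,u.mean(),v.mean(),.13))
    tip=v<=v.min()+ (2 if n=="side" else 99)
    print(" tip",ray(c,u[tip].mean(),v[tip].mean(),.134))
    w=box(B["tray"])&(S<70)&(V>150)
    nn,l,st,ce=cv2.connectedComponentsWithStats(w.astype(np.uint8))
    for i in range(1,nn):
        if st[i,4]>4: print("  ball",st[i,4],ray(c,*ce[i],.016)[:2])
c=t;a=c["frame"][185:270,190:390];b=s["frame"][150:330,220:340]
cv2.imwrite("pics/crop1.png",np.hstack([cv2.resize(a[:,:75],(450,510),interpolation=2),cv2.resize(b,(340,510),interpolation=2)])[:,:,::-1])
```

```text
top mat ((555.9742431640625, 235.1600341796875), (127.44903564453125, 156.36459350585938), 76.49610900878906, 970)
tray@44 ((560.7723388671875, -240.66574096679688), (107.6614761352539, 229.7886962890625), 86.12670135498047, 1719) tray@0 ((564.8374633789062, -250.438720703125), (111.10752868652344, 237.14376831054688), 86.12670135498047, 1719)
orange 24 217 224 229 235 221.75 232.125 [0.5069 0.2292 0.13  ]
 tip [0.5067 0.2287 0.134 ]
  ball 17 [ 0.6358 -0.2374]
  ball 17 [ 0.6386 -0.2741]
  ball 19 [ 0.611 -0.26 ]
  ball 17 [ 0.6089 -0.2211]
  ball 18 [ 0.5822 -0.2411]
  ball 17 [ 0.5793 -0.2683]
side mat ((553.284912109375, 236.8418731689453), (127.25570678710938, 157.06591796875), 76.32625579833984, 1168)
tray@44 ((559.0684204101562, -215.22425842285156), (152.4663848876953, 228.319091796875), 88.09539031982422, 1409) tray@0 ((563.8719482421875, -275.2505187988281), (160.25119018554688, 239.97686767578125), 88.09540557861328, 1409)
orange 163 285 292 252 275 288.09815950920245 263.0490797546012 [0.5051 0.266  0.13  ]
 tip [0.5068 0.2354 0.134 ]
  ball 1386 [ 0.6258 -0.245 ]
  ball 18 [ 0.6366 -0.278 ]
  ball 16 [ 0.6092 -0.2658]
  ball 34 [ 0.5793 -0.2595]
  ball 13 [ 0.6338 -0.2446]
  ball 56 [ 0.4323 -0.1979]
```

View pics/crop1.png

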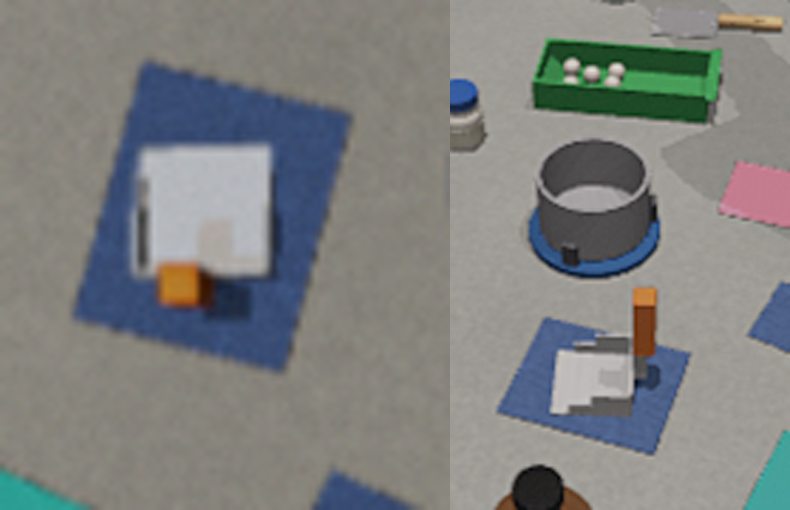

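The crop confirms the choice: the orange-handled scoop lies on the large blue mat with its handle toward the robot. It shows at about crop (200,215) in the top view and (600,370) in the side view.

```bash
python3 -m creep '[[87,0,0.4,1,0,0,-7],[87,1,0.9,1,0,0,-7],[87,1,0.9,0.4,0,0,-6.9],[87,1,1,0,0,0,0],[87,1,1,0,0,0,0],[87,1,1,0,0,0,0],[87,1,1,0,0,0,0],[87,1,1,0,0,0,0]]'
python3 -m creep '[[87,1,1,0,0,0,0],[87,1,1,0,0,0,0],[87,1,1,0,0,0,0],[87,0,1,0,0,0,0],[87,0,1,0,0,0,0],[87,0,1,0,0,0,0],[87,0,1,0,0,0,0],[87,0,1,0,0,0,0]]'
python3 -m creep '[[87,0,1,0,0,0,0],[87,0,1,0,0,0,0],[87,0,1,0,0,0,0],[87,0,1,0,0,0,0],[87,0,1,0,0,0,0],[87,0,1,0,0,0,0],[87,0,1,0,0,0,0],[87,0,1,0,0,0,0]]'
python3 -m creep '[[87,0,1,0,0,0,0],[87,0,1,0,0,0,0],[87,0,1,0,0,0,0],[87,0,1,0,0,0,0],[87,0,1,0,0,0,0],[87,0,1,0,0,0,0],[87,0,0.5,0,0,0,0],[87,0,0,0,0,0,0]]'
python3 - <<'E'
from h import *
w=capture("wrist"); save(w,"w1",s=1.4); print(w["origin"],w["rotation"],w["K"][0,0]); s=r.get_state(); print(s["tcp_pos"],s["eef_rot"],s["joints"])
E
```

```text
time_s: 2.12
tcp_pos: [0.4166, -0.4494, 0.247]
eef_rot: [-180.0, 0.0, 180.0]
contact_force: [0.0, -0.8, -0.4]
gripper_width: 0.0869
gripper_force: 0.0
time_s: 2.78
tcp_pos: [0.4906, -0.2495, 0.2468]
eef_rot: [-180.0, 0.0, -180.0]
contact_force: [0.7, 0.8, -0.3]
gripper_width: 0.0869
gripper_force: 0.0
time_s: 3.45
tcp_pos: [0.4905, -0.0495, 0.247]
eef_rot: [180.0, 0.0, -180.0]
contact_force: [1.6, 0.1, -0.1]
gripper_width: 0.0871
gripper_force: 0.0
time_s: 4.12
tcp_pos: [0.4907, 0.1138, 0.2466]
eef_rot: [180.0, 0.0, -179.9]
contact_force: [0.2, -0.1, -0.8]
gripper_width: 0.0871
gripper_force: 0.0
[0.41366567 0.11485448 0.44407772] [ 1.63453424e+02 -4.14213804e-02  9.01914135e+01] 367.4547776530345
[0.4905394  0.1126545  0.24665898] [-1.79995217e+02 -8.51704476e-03 -1.79881583e+02] [ 3.53335262e+01  2.10310063e+00 -1.49030909e+01 -1.04976637e-03
 -7.30035248e+01 -1.25214802e+02]
```

View pics/w1.png

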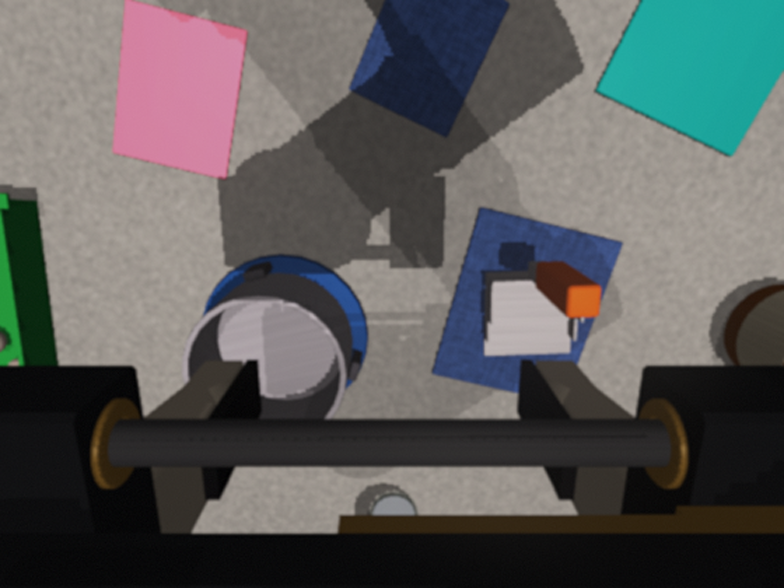

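The wrist view shows the scoop on the large blue mat, with lip corners at about (486,355) and (571,350) and the handle top at (584,301). The steel jar is at (275,350).

```bash
cat > m.py <<'E'
from h import *
np.set_printoptions(precision=4,suppress=True)
c=capture("wrist")
f=c["frame"];H,S,V=cv2.split(cv2.cvtColor(f,cv2.COLOR_RGB2HSV))
yy,xx=np.mgrid[:420,:560]
bx=(xx>325)&(xx<410)&(yy>182)&(yy<258)
m=bx&(S<40)&(V>170)
v,u=np.nonzero(m)
P=np.array([ray(c,a,b,.0065)[:2] for a,b in zip(u,v)]); 
# front edge: max x per y column
cols=np.unique(u); fe=np.array([ray(c,k,v[u==k].max()+.5,.0065)[:2] for k in cols if (u==k).sum()>20])
k=np.polyfit(fe[3:-3,1],fe[3:-3,0],1); print("front edge slope deg",np.degrees(np.arctan(k[0])),fe[0],fe[-1])
l=bx&(H>3)&(H<16)&(S>150)&(V>190)
v,u=np.nonzero(l); P=np.array([ray(c,a,b,.134)[:2] for a,b in zip(u,v)]).astype(np.float32)*1000
print("handle top",cv2.minAreaRect(P),len(u))
E
python3 m.py
```

```text
front edge slope deg -2.403666923270306 [0.5943 0.2085] [0.5914 0.2774]
handle top ((506.9789123535156, 229.50152587890625), (16.6634464263916, 0.8836362361907959), 5.9818267822265625) 33
```

Run:
```python
from h import *
w=capture("wrist"); save(w,"w2",(335,175,440,262),7)
```

```text
(no output)
```

View pics/w2.png

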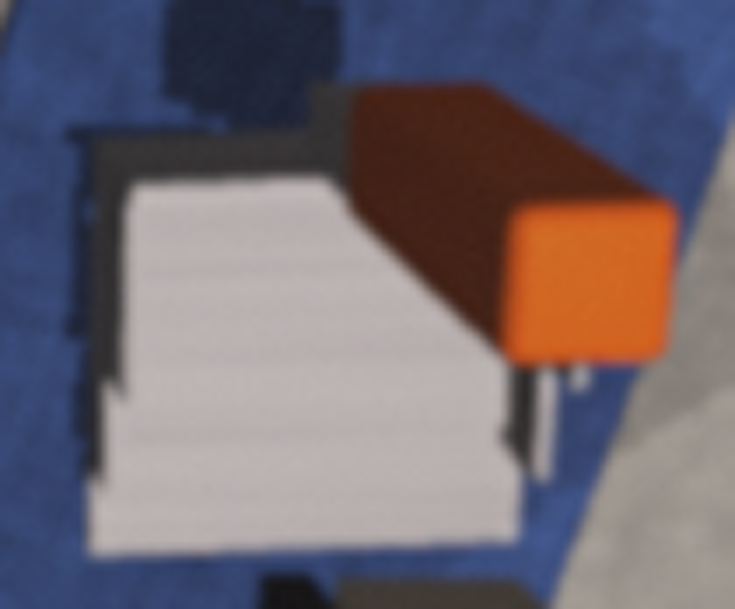

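The crop shows the pan's lip corners at crop (90,555) and (520,542), and the handle top centred at (590,282).

Run:
```python
from h import *
np.set_printoptions(precision=4,suppress=True)
c=capture("wrist")
q=lambda a,b,z: ray(c,335+a/7-.5,175+b/7-.5,z)
A=q(90,555,.0065);B=q(520,542,.0065);h=[q(510,200,.134),q(678,200,.134),q(665,362,.134),q(508,365,.134)]
print(A,B,B-A,np.degrees(np.arctan2(A[0]-B[0],B[1]-A[1])),"handle",np.mean(h,0),h)
m=(A+B)/2-np.mean(h,0);print(m,np.degrees(np.arctan2(m[1],m[0])))
```

```text
[0.5963 0.2024 0.0065] [0.5936 0.281  0.0065] [-0.0027  0.0786  0.    ] 1.939886314363619 handle [0.506  0.2372 0.134 ] [array([0.4953, 0.226 , 0.134 ]), array([0.4953, 0.2469, 0.134 ]), array([0.5165, 0.2479, 0.134 ]), array([0.517 , 0.2279, 0.134 ])]
[ 0.0889  0.0045 -0.1275] 2.914728141004515
```

```bash
python3 -m creep '[[87,0.62,0.98,0,0,0,2.4],[87,0,1,0,0,0,0],[87,0,1,0,0,0,0],[87,0,1,0,0,0,0],[87,0,1,0,0,0,0],[87,0,0,0,0,0,0],[87,0,0,-1,0,0,0],[87,0,0,-1,0,0,0]]'
python3 -m creep '[[87,0,0,-1,0,0,0],[87,0,0,-1,0,0,0],[87,0,0,-1,0,0,0],[87,0,0,-1,0,0,0],[87,0,0,-0.66,0,0,0],[87,0,0,0,0,0,0]]'
python3 -m creep '[[20,0,0,0,0,0,0],[15,0,0,0,0,0,0],[15,0,0,0,0,0,0],[15,0,0,0,0,0,0],[15,0,0,0,0,0,0],[15,0,0,0,0,0,0],[15,0,0,0,0,0,0],[15,0,0,0,0,0,0]]' 50
python3 - <<'E'
from h import *
w=capture("wrist"); save(w,"w3"); w=capture("top");save(w,"t3"); s=r.get_state(); print(s["time_s"],s["tcp_pos"],s["eef_rot"],s["joints"],s["contact_force"])
E
```

```text
time_s: 4.98
tcp_pos: [0.5072, 0.2364, 0.1974]
eef_rot: [179.9, 0.2, -177.6]
contact_force: [0.2, -0.1, -0.6]
gripper_width: 0.087
gripper_force: 0.0
time_s: 5.48
tcp_pos: [0.5043, 0.2335, 0.0767]
eef_rot: [-179.8, -0.3, -177.7]
contact_force: [0.8, -0.2, -0.2]
gripper_width: 0.0872
gripper_force: 0.0
time_s: 6.15
tcp_pos: [0.5062, 0.2364, 0.0804]
eef_rot: [180.0, 0.0, -177.6]
contact_force: [0.1, -0.1, 0.8]
gripper_width: 0.0394
gripper_force: 0.0
6.25 [0.50610652 0.23635215 0.08026025] [ 1.79998256e+02  5.54714721e-04 -1.77592956e+02] [ 4.51144433e+01  1.50697605e+01 -2.23500378e+01 -1.13969531e-03
 -5.25786114e+01 -1.32706707e+02] [ 0.32954226 -0.01216193 -0.55831166]
```

```bash
python3 -m creep '[[15,0,0,0,0,0,0],[15,0,0,0,0,0,0],[15,0,0,0,0,0,0],[15,0,0,0,0,0,0],[15,0,0,0,0,0,0],[15,0,0,0,0,0,0]]' 50
python3 -m creep '[[15,0,0,0.3,0,0,0],[15,0,0,0.6,0,0,0],[15,0,0,0.8,0,0,0],[15,0,0,0.8,0,0,0],[15,0,0,0.5,0,0,0],[15,0,0,0,0,0,0]]'
python3 - <<'E'
from h import *
w=capture("wrist"); save(w,"w3"); w=capture("side");save(w,"s3",(200,150,360,330),4); s=r.get_state(); print(s["time_s"],s["tcp_pos"],s["eef_rot"],s["contact_force"])
E
```

```text
time_s: 6.75
tcp_pos: [0.5061, 0.2363, 0.0801]
eef_rot: [-180.0, -0.0, -177.6]
contact_force: [0.2, 0.4, -0.3]
gripper_width: 0.0216
gripper_force: 50.0
time_s: 7.25
tcp_pos: [0.5077, 0.2373, 0.1588]
eef_rot: [179.8, 0.3, -177.6]
contact_force: [-0.3, 0.1, -1.9]
gripper_width: 0.0213
gripper_force: 50.0
7.35 [0.50607135 0.23639418 0.15557247] [ 1.79948603e+02  2.71864016e-02 -1.77611344e+02] [ 0.67958839 -0.49093335 -2.14242791]
```

View pics/w3.png

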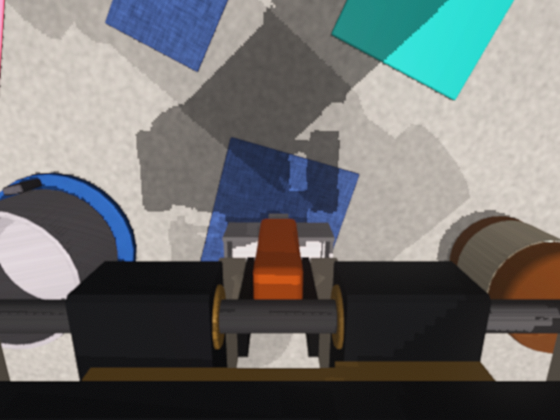

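The scoop is held, with the orange handle between the pads at about (278,265). Next I lift, carry it toward the tray and measure the tray from the wrist.

```bash
python3 -m creep '[[15,0,0,1,0,0,-3],[15,0,-0.5,1,0,0,-3.3],[15,-0.4,-1,1,0,0,0],[15,-0.4,-1,0.2,0,0,0],[15,0,-1,0,0,0,0],[15,0,-1,0,0,0,0],[15,0,-1,0,0,0,0],[15,0,-1,0,0,0,0]]'
python3 -m creep '[[15,0,-1,0,0,0,0],[15,0,-1,0,0,0,0],[15,0,-1,0,0,0,0],[15,0,-1,0,0,0,0],[15,0,-1,0,0,0,0],[15,0,-0.5,0,0,0,0],[15,0,0,0,0,0,0],[15,0,0,0,0,0,0]]'
python3 - <<'E'
from h import *
w=capture("wrist"); save(w,"w4",s=1.4); np.savez("w4.npz",**{k:w[k] for k in("K","R","origin","frame")}); s=r.get_state(); print(s["time_s"],s["tcp_pos"],s["eef_rot"],s["contact_force"])
E
```

```text
time_s: 8.02
tcp_pos: [0.4852, 0.0725, 0.2342]
eef_rot: [-180.0, -0.1, 176.1]
contact_force: [0.1, -0.6, -0.4]
gripper_width: 0.0215
gripper_force: 50.0
time_s: 8.68
tcp_pos: [0.4855, -0.0643, 0.2341]
eef_rot: [-180.0, -0.1, 176.0]
contact_force: [0.2, 0.4, -0.6]
gripper_width: 0.0216
gripper_force: 50.0
8.7333 [ 0.4856916  -0.06369063  0.23437095] [-1.79991453e+02 -8.37806829e-02  1.76048129e+02] [-0.34665389 -0.35658721 -0.26512932]
```

View pics/w4.png

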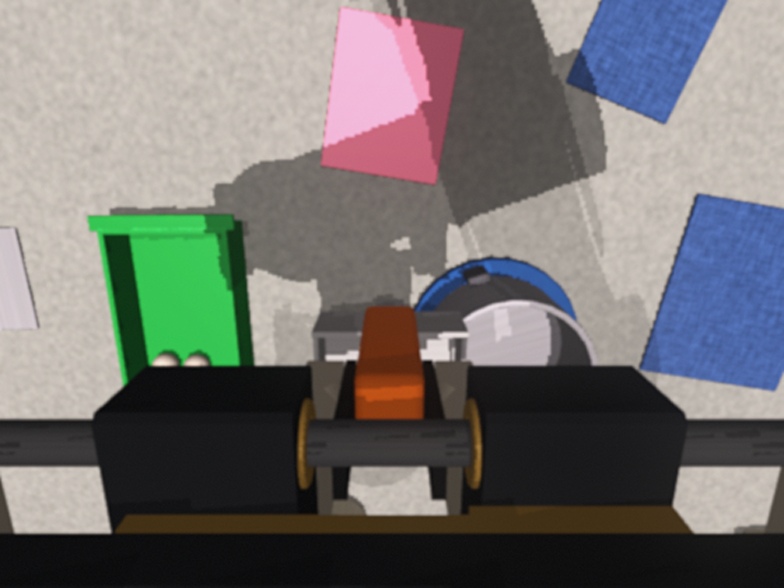

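The wrist view shows the tray's empty end, with the end-wall flange from (89,216) to (233,214) and two balls at (165,360) and (197,360). I measure the wall edges numerically.

Run:
```python
from h import *
c=dict(np.load("w4.npz")); g=c["frame"][:,:,1].astype(int)
for v in (175,190,205,220,235): print(v,' '.join(map(str,g[v,66:182])))
print([ (v,list(c["frame"][v,115])) for v in range(148,172)])
```

```text
175 195 195 194 193 194 196 199 189 150 90 49 42 47 51 54 54 54 53 54 54 54 53 53 54 53 52 74 131 179 197 198 199 199 199 199 199 199 199 200 200 201 200 200 200 200 199 201 201 200 201 201 201 201 202 201 201 202 201 201 202 201 200 201 201 200 201 201 201 201 201 200 201 202 202 202 203 202 203 203 203 203 203 202 203 203 203 204 204 203 187 151 120 114 116 117 111 90 63 50 48 47 48 49 49 48 48 49 59 82 102 108 106 105 105 102 105
190 196 197 198 199 198 194 191 193 197 198 181 129 71 52 53 54 56 55 55 54 55 56 54 54 55 55 54 52 63 114 173 197 199 199 198 198 198 198 198 197 198 198 198 198 199 198 199 199 199 199 199 199 199 199 200 201 200 201 201 202 201 201 201 202 202 201 201 200 201 202 201 201 201 200 201 201 202 202 202 202 201 202 203 202 203 201 202 202 203 197 170 135 116 115 115 115 116 104 77 54 48 48 49 50 50 50 49 47 52 68 89 102 105 104 104 108
205 187 187 185 186 185 184 184 182 183 187 194 198 189 150 90 48 42 45 50 53 54 53 53 53 54 54 53 52 54 51 54 98 162 193 199 199 198 198 197 198 199 198 198 198 199 197 198 198 198 198 198 199 199 198 199 199 199 199 199 199
[... 1650 characters left out ...]
t8(202), np.uint8(89)]), (159, [np.uint8(58), np.uint8(202), np.uint8(89)]), (160, [np.uint8(57), np.uint8(200), np.uint8(87)]), (161, [np.uint8(58), np.uint8(202), np.uint8(88)]), (162, [np.uint8(61), np.uint8(208), np.uint8(92)]), (163, [np.uint8(64), np.uint8(214), np.uint8(98)]), (164, [np.uint8(63), np.uint8(213), np.uint8(97)]), (165, [np.uint8(59), np.uint8(206), np.uint8(90)]), (166, [np.uint8(55), np.uint8(194), np.uint8(82)]), (167, [np.uint8(50), np.uint8(182), np.uint8(76)]), (168, [np.uint8(48), np.uint8(175), np.uint8(73)]), (169, [np.uint8(47), np.uint8(174), np.uint8(72)]), (170, [np.uint8(51), np.uint8(184), np.uint8(77)]), (171, [np.uint8(54), np.uint8(197), np.uint8(83)])]
```

Run:
```python
from h import *
np.set_printoptions(precision=4,suppress=True)
c=dict(np.load("w4.npz"))
def L(n,pts,z,off):
    P=np.array([ray(c,u,v,z)[:2] for u,v in pts]); k,b=np.polyfit(P[:,0],P[:,1],1); a=np.arctan(k)
    print(n,"yaw",np.degrees(a),"centre y at x=.45,.574:",k*.45+b-off/np.cos(a),k*.574+b-off/np.cos(a))
V=[175,190,205,220,235]
L("Ltop",list(zip([74.8,77.5,79.9,82.6,84.9],V)),.044,-.045)
L("Lfloor",list(zip([92.9,95.2,97.5,99.6,102],V)),.004,-.045)
L("Rtop",[(167,220),(168.4,235),(165.3,205)],.044,.049)
L("Rbot",[(177.7,220),(179,235)],0,.049)
for v in(153,162,166,171): print(v,ray(c,115,v,.044)[:2],ray(c,115,v,.004)[:2])
t=capture("top")
for k in ["ball0"]:
    f=t["frame"];H,S,Vv=cv2.split(cv2.cvtColor(f,cv2.COLOR_RGB2HSV))
    w=(S<70)&(Vv>150);w[:180]=0;w[262:]=0;w[:,:335]=0;w[:,385:]=0
    n,l,st,ce=cv2.connectedComponentsWithStats(w.astype(np.uint8))
    for i in range(1,n): print(st[i,4],ray(t,*ce[i],.016)[:2])
for p in ([.669,-.25],[.454,-.24]):
  pass
# top camera far end: green rows at centre column
o=proj(t,[.67,-.25,.044]); u=int(round(o[0])); print(o,[tuple(f[v,u]) for v in range(int(o[1])-6,int(o[1])+14)])
print([ray(t,u,v,.044)[0] for v in(int(o[1])-6,int(o[1])+14)])
```

```text
Ltop yaw -3.3373153288643698 centre y at x=.45,.574: -0.2321873849288633 -0.23941820963213176
Lfloor yaw -3.557620018277968 centre y at x=.45,.574: -0.23326162608896278 -0.24097096694189263
Rtop yaw -3.1877633933163736 centre y at x=.45,.574: -0.23308731434275742 -0.23999342561180026
Rbot yaw -3.6188244626871957 centre y at x=.45,.574: -0.23325046621147352 -0.24109278711529247
153 [ 0.4445 -0.2309] [ 0.4482 -0.2488]
162 [ 0.4539 -0.2328] [ 0.4585 -0.2508]
166 [ 0.4581 -0.2336] [ 0.4631 -0.2517]
171 [ 0.4634 -0.2346] [ 0.469  -0.2529]
20 [ 0.6397 -0.2747]
18 [ 0.6358 -0.2369]
14 [ 0.6129 -0.2618]
[362.8818 189.3115] [(np.uint8(139), np.uint8(134), np.uint8(128)), (np.uint8(139), np.uint8(135), np.uint8(126)), (np.uint8(140), np.uint8(137), np.uint8(128)), (np.uint8(141), np.uint8(137), np.uint8(128)), (np.uint8(119), np.uint8(135), np.uint8(111)), (np.uint8(69), np.uint8(120), np.uint8(74)), (np.uint8(31), np.uint8(87), np.uint8(43)), (np.uint8(19), np.uint8(84), np.uint8(35)), (np.uint8(30), np.uint8(110), np.uint8(47)), (np.uint8(33), np.uint8(113), np.uint8(51)), (np.uint8(33), np.uint8(114), np.uint8(52)), (np.uint8(29), np.uint8(111), np.uint8(47)), (np.uint8(35), np.uint8(120), np.uint8(55)), (np.uint8(48), np.uint8(142), np.uint8(68)), (np.uint8(53), np.uint8(152), np.uint8(74)), (np.uint8(51), np.uint8(152), np.uint8(71)), (np.uint8(50), np.uint8(151), np.uint8(70)), (np.uint8(54), np.uint8(152), np.uint8(73)), (np.uint8(50), np.uint8(152), np.uint8(70)), (np.uint8(51), np.uint8(153), np.uint8(72))]
[np.float64(0.6924729499493731), np.float64(0.6215341045846808)]
```

Tray origin comes out at about (0.574, -0.2404) with yaw -3.5°. I move the scoop above its empty end.

```bash
python3 -m creep '[[15,-0.54,-0.82,0,0,0,0.4],[15,0,-1,0,0,0,0],[15,0,-1,0,0,0,0],[15,0,-1,0,0,0,0],[15,0,-1,0,0,0,0],[15,0,-1,0,0,0,0],[15,0,-1,0,0,0,0],[15,0,0,-0.6,0,0,0]]'
python3 -m creep '[[15,0,0,-1,0,0,0],[15,0,0,-1,0,0,0],[15,0,0,-0.5,0,1,0],[15,0,0,0,0,0,0],[15,0,0,0,0,0,0]]'
python3 - <<'E'
from h import *
w=capture("wrist"); save(w,"w5",s=1.4); s=r.get_state(); print(s["time_s"],s["tcp_pos"],s["eef_rot"],s["contact_force"])
E
```

```text
time_s: 9.45
tcp_pos: [0.4744, -0.2369, 0.2221]
eef_rot: [-179.9, 0.2, 176.5]
contact_force: [0.7, 0.1, -0.4]
gripper_width: 0.0215
gripper_force: 50.0
time_s: 9.87
tcp_pos: [0.4731, -0.2338, 0.1576]
eef_rot: [-179.9, -1.1, 176.6]
contact_force: [0.0, 0.2, -0.3]
gripper_width: 0.0217
gripper_force: 50.0
9.9167 [ 0.47371896 -0.23397553  0.15860818] [-179.90091624   -0.96997364  176.57841558] [-0.22243615 -0.41448902 -1.40433755]
```

View pics/w5.png

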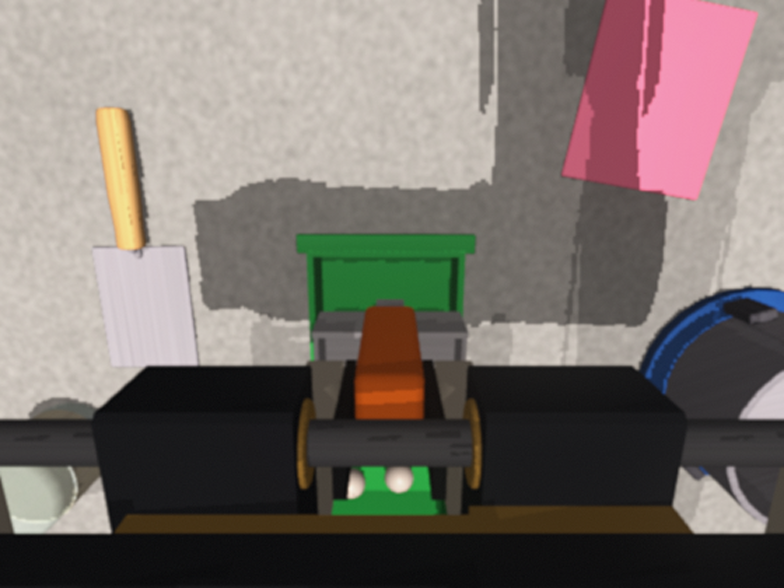

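The scoop pan spans columns 315–468 and lines up with the tray, whose flange spans 298–475. It can go down into the empty end.

```bash
python3 -m creep '[[15,0,0,-0.7,0,0,0],[15,0,0,-0.7,0,0,0],[15,0,0,-0.7,0,0,0],[15,0,0,-0.6,0,0,0],[15,0,0,-0.3,0,0,0],[15,0,0,0,0,0,0],[15,0,0,0,0,0,0]]'
python3 -m creep '[[15,0,0,-0.06,0,0,0],[15,0,0,0,0,0,0],[15,0,0,0,0,0,0],[15,0,0,0,0,0,0]]'
```

```text
time_s: 10.5
tcp_pos: [0.4735, -0.2343, 0.0838]
eef_rot: [-179.9, -0.9, 176.5]
contact_force: [-0.5, -0.2, -1.4]
gripper_width: 0.0218
gripper_force: 50.0
time_s: 10.83
tcp_pos: [0.473, -0.2343, 0.0818]
eef_rot: [-179.9, -0.9, 176.5]
contact_force: [0.1, -1.2, -0.5]
gripper_width: 0.0215
gripper_force: 50.0
```

```bash
python3 -m creep '[[15,0,0,-0.04,0,0,0],[15,0.2,-0.012,0,0,0,0],[15,0.2,-0.012,0,0,0,0],[15,0.2,-0.012,0,0,0,0],[15,0.2,-0.012,0,0,0,0],[15,0.2,-0.012,0,0,0,0],[15,0.2,-0.012,0,0,0,0],[15,0.2,-0.012,0,0,0,0]]'
python3 -m creep '[[15,0.2,-0.012,0,0,0,0],[15,0.2,-0.012,0,0,0,0],[15,0.2,-0.012,0,0,0,0],[15,0.2,-0.012,0,0,0,0],[15,0.2,-0.012,0,0,0,0],[15,0.2,-0.012,0,0,0,0],[15,0.2,-0.012,0,0,0,0],[15,0,0,0,0,0,0]]'
python3 - <<'E'
from h import *
s=r.get_state(); print(s["tcp_pos"],s["contact_force"],s["moment"])
t=capture("top");q=capture("side")
for c in(t,q):
    a,b=proj(c,[.6,-.24,.03]).astype(int); print(a,b)
    save(c,"c%d"%c["shot"],(a-40,b-40,a+40,b+40),5)
import glob
A=cv2.imread("pics/c%d.png"%t["shot"]);B=cv2.imread("pics/c%d.png"%q["shot"]);cv2.imwrite("pics/both1.png",np.hstack([A,B]))
E
```

```text
time_s: 11.5
tcp_pos: [0.5071, -0.2367, 0.0811]
eef_rot: [-179.9, -1.1, 176.5]
contact_force: [-5.5, 0.3, 9.5]
gripper_width: 0.0217
gripper_force: 50.0
time_s: 12.17
tcp_pos: [0.5424, -0.239, 0.0812]
eef_rot: [-179.9, -1.1, 176.5]
contact_force: [-3.8, 0.0, 6.9]
gripper_width: 0.0214
gripper_force: 50.0
[ 0.54244601 -0.23898281  0.08122612] [-3.82582711  0.04386022  6.91661621] [-0.06554167  1.59995669 -0.03541526]
359 209
271 175
```

```bash
python3 -m creep '[[15,0.16,-0.01,0,0,0,0],[15,0.16,-0.01,0,0,0,0],[15,0.16,-0.01,0,0,0,0],[15,0.16,-0.01,0,0,0,0],[15,0,0,0,0,0,0],[15,0,0,0,0,0,0]]'
python3 - <<'E'
from h import *
s=r.get_state(); print(s["tcp_pos"],s["contact_force"],s["moment"])
t=capture("top");q=capture("side")
for c in(t,q):
    a,b=proj(c,[.6,-.24,.03]).astype(int)
    save(c,"c%d"%c["shot"],(a-40,b-40,a+40,b+40),5)
A=cv2.imread("pics/c%d.png"%t["shot"]);B=cv2.imread("pics/c%d.png"%q["shot"]);cv2.imwrite("pics/both1.png",np.hstack([A,B]))
E
```

```text
time_s: 12.77
tcp_pos: [0.5578, -0.2401, 0.0812]
eef_rot: [-179.9, -1.1, 176.5]
contact_force: [-5.1, -0.4, 8.9]
gripper_width: 0.0213
gripper_force: 50.0
[ 0.55775901 -0.24006768  0.08124758] [-5.08308528 -0.39800147  8.91262349] [-0.27925941  2.03540509 -0.05193493]
```

View pics/both1.png

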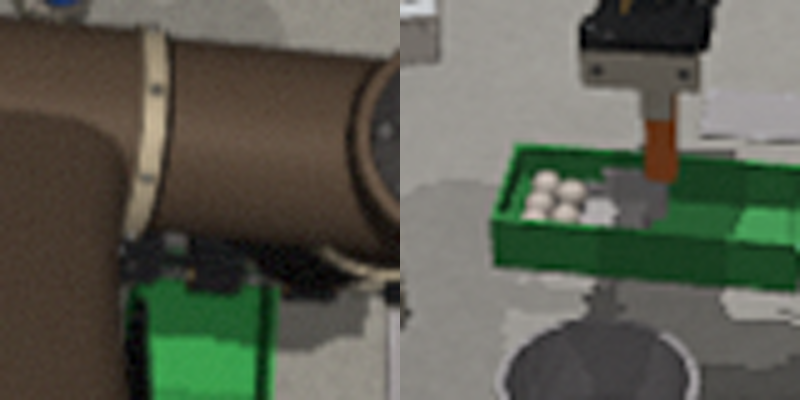

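The side crop shows the balls in two rows at the pan's front, at about (545,195) and (570,200), against the ramp. I now sweep the lip up the ramp by pitching back.

```bash
python3 -m creep '[[15,0.12,-0.007,0.01,0,0,0],[15,0.08,-0.005,0.02,-0.09,-1.5,0],[15,0.05,-0.003,0.02,-0.09,-1.5,0],[15,0.05,-0.003,0.02,-0.09,-1.5,0],[15,0.05,-0.003,0.02,-0.09,-1.5,0],[15,0,0,0,0,0,0]]'
python3 - <<'E'
from h import *
s=r.get_state(); print(s["tcp_pos"],s["eef_rot"],s["contact_force"],s["moment"])
E
```

```text
time_s: 13.37
tcp_pos: [0.5663, -0.2398, 0.0823]
eef_rot: [-180.0, 5.0, 176.5]
contact_force: [-0.5, 0.3, -2.9]
gripper_width: 0.0212
gripper_force: 50.0
[ 0.56629894 -0.23977697  0.08229622] [-179.97128367    5.02697946  176.46941276] [-0.45902072  0.28702529 -2.90167442] [-0.00250466  0.69023227  0.00642724]
```

```bash
python3 -m creep '[[15,-0.04,0.002,0.02,-0.12,-2,0],[15,-0.06,0.003,0.03,-0.12,-2,0],[15,-0.08,0.004,0.05,-0.12,-2,0],[15,-0.1,0.006,0.1,-0.12,-2,0],[15,-0.1,0.006,0.1,-0.12,-2,0],[15,-0.1,0.006,0.1,-0.12,-2,0],[15,0,0,0,0,0,0],[15,0,0,0,0,0,0]]'
python3 - <<'E'
from h import *
s=r.get_state(); print(s["tcp_pos"],s["eef_rot"],s["contact_force"],s["moment"])
q=capture("side");f=q["frame"];H,S,V=cv2.split(cv2.cvtColor(f,cv2.COLOR_RGB2HSV))
a,b=proj(q,[.6,-.24,.03]).astype(int); print(a,b)
save(q,"c_b",(a-40,b-40,a+40,b+40),6)
for d in search_frame(q,"ball0"): print(d)
E
```

```text
time_s: 14.03
tcp_pos: [0.5548, -0.2393, 0.0925]
eef_rot: [-180.0, 16.9, 176.5]
contact_force: [-0.6, -0.4, -2.5]
gripper_width: 0.022
gripper_force: 50.0
[ 0.5548199  -0.23928921  0.09250617] [-179.95737853   16.94957692  176.49551551] [-0.61537145 -0.38530447 -2.5455593 ] [-0.07203105  1.47535555 -0.06436378]
271 175
{'bbox': [247.3, 164.8, 315.9, 193.6], 'conf': 0.26}
```

```bash
python3 -m creep '[[15,-0.2,0.012,0.2,0,0,0],[15,-0.2,0.012,0.4,0,0,0],[15,-0.1,0.006,0.6,0,0,0],[15,0,0,0.8,0,0,0],[15,0,0,0.8,0,0,0],[15,0,0,0.8,0,0,0],[15,0,0,0.8,0,0,0],[15,0,0,0.6,0,0,0]]'
python3 -m creep '[[15,-0.2,0.2,0.3,0,0,0],[15,-0.4,0.4,0,0,0,0],[15,-0.4,0.6,0,0,0,0],[15,-0.2,0.7,0,0,0,0],[15,0,0.7,0,0,0,0],[15,0,0.7,0,0,0,0],[15,0,0.5,0,0,0,0],[15,0,0.2,0,0,0,0]]'
python3 - <<'E'
from h import *
s=r.get_state(); print(s["time_s"],s["tcp_pos"],s["eef_rot"],s["contact_force"],s["moment"])
q=capture("side");t=capture("top")
a,b=proj(q,[.57,-.2,.08]).astype(int);A=q["frame"][b-60:b+60,a-50:a+50]
a,b=proj(t,[.57,-.2,.05]).astype(int);B=t["frame"][b-60:b+60,a-50:a+50]
cv2.imwrite("pics/both2.png",cv2.resize(np.hstack([A,B]),None,fx=4,fy=4,interpolation=2)[:,:,::-1])
E
```

```text
time_s: 14.8
tcp_pos: [0.5431, -0.2387, 0.2206]
eef_rot: [-179.9, 17.2, 176.5]
contact_force: [1.4, 0.7, -2.9]
gripper_width: 0.0219
gripper_force: 50.0
time_s: 15.47
tcp_pos: [0.5119, -0.1371, 0.225]
eef_rot: [-180.0, 17.0, 176.5]
contact_force: [0.1, 0.1, -2.3]
gripper_width: 0.0212
gripper_force: 50.0
15.4667 [ 0.51191594 -0.13709161  0.22501236] [-179.98407054   17.02636711  176.54562103] [ 0.13160368  0.13537018 -2.32389699] [ 0.04649696  1.40737392 -0.0284452 ]
```

View pics/both2.png

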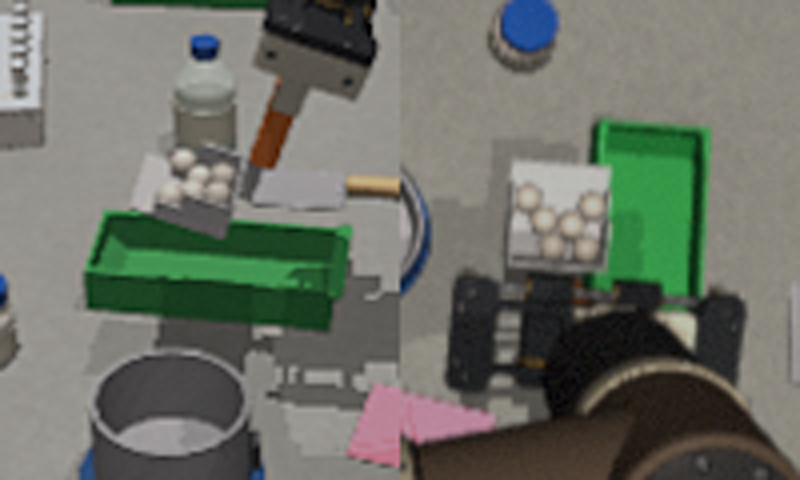

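The picture shows all six balls in the pan (side crop about (195,180), top crop about (560,220)), and the tray is empty. Now I find the jar's axis.

Run:
```python
from h import *
from scipy.optimize import least_squares
np.set_printoptions(precision=4,suppress=True)
for n in("top","side"):
    c=capture(n);f=c["frame"];H,S,V=cv2.split(cv2.cvtColor(f,cv2.COLOR_RGB2HSV))
    m=((H>95)&(H<130)&(S>90)).astype(np.uint8)
    a,b=proj(c,[.574,.02,.012]).astype(int); k=np.zeros_like(m); cv2.circle(k,(a,b),42,1,-1); m&=k
    v,u=np.nonzero(m); P=np.array([ray(c,x,y,.012)[:2] for x,y in zip(u,v)])
    # outer boundary by angle
    def out(ctr):
        d=P-ctr; an=np.degrees(np.arctan2(d[:,1],d[:,0]))//8; rr=np.hypot(*d.T)
        return np.array([P[an==q][rr[an==q].argmax()] for q in np.unique(an)])
    ctr=np.array([.574,.01])
    for _ in range(5):
        Q=out(ctr); s=least_squares(lambda p:np.hypot(*(Q-p[:2]).T)-p[2],[*ctr,.075],loss="soft_l1",f_scale=.002); ctr=s.x[:2]
        Q
    print(n,s.x,len(Q),np.ptp(Q,0))
    for o in outline_of(c,"jar")[:2]: 
        b=o["bbox"]; print(o["conf"],b,ray(c,(b[0]+b[2])/2,(b[1]+b[3])/2,.045)[:2])
# wrist w4 rim
c=dict(np.load("w4.npz"))
```

```text
top [0.5794 0.0208 0.0731] 31 [0.1245 0.2241]
0.74 [266.3, 194.9, 304.9, 236.5] [0.5724 0.0202]
side [0.5761 0.0302 0.0722] 29 [0.1454 0.1836]
0.66 [250.1, 201.1, 294.6, 249.9] [0.5686 0.039 ]
```

Run:
```python
from h import *
from scipy.optimize import least_squares
np.set_printoptions(precision=4,suppress=True)
c=capture("top"); print("rim",ray(c,400/1.4,298/1.4,.09)[:2])
for n in("top","side"):
    c=capture(n);f=c["frame"];H,S,V=cv2.split(cv2.cvtColor(f,cv2.COLOR_RGB2HSV))
    m=((H>95)&(H<130)&(S>90))
    v,u=np.nonzero(m); P=np.array([ray(c,x,y,.012)[:2] for x,y in zip(u,v)])
    ctr=np.array([.576,.022])
    for _ in range(6):
        d=P-ctr; rr=np.hypot(*d.T);an=np.degrees(np.arctan2(d[:,1],d[:,0]))//8; ok=(rr<.083)&(rr>.06)
        Q=np.array([P[ok&(an==q)][rr[ok&(an==q)].argmax()] for q in np.unique(an[ok])])
        s=least_squares(lambda p:np.hypot(*(Q-p).T)-.0745,ctr,loss="soft_l1",f_scale=.001); ctr=s.x
    print(n,ctr,len(Q),np.abs(s.fun).mean())
    g=cv2.Canny(cv2.cvtColor(f,cv2.COLOR_RGB2GRAY),60,150)
    v,u=np.nonzero(g); P=np.array([ray(c,x,y,.09)[:2] for x,y in zip(u,v)])
    best=max(((np.sum(np.abs(np.hypot(P[:,0]-x,P[:,1]-y)-.062)<.0015)+np.sum(np.abs(np.hypot(P[:,0]-x,P[:,1]-y)-.057)<.0015)),x,y) for x in np.arange(.55,.6,.001) for y in np.arange(-.005,.05,.001))
    print("rim fit",best)
```

```text
rim [0.5774 0.0214]
top [0.5808 0.02  ] 31 0.0013276189121328786
rim fit (np.int64(97), np.float64(0.5770000000000001), np.float64(0.02))
side [0.5759 0.0258] 29 0.0013114740018420827
rim fit (np.int64(75), np.float64(0.5780000000000001), np.float64(0.026))
```

```bash
python3 -m creep '[[15,-0.2,0.3,0,0,0,0.4],[15,-0.3,0.5,0,0,0,0.4],[15,-0.3,0.7,0,0,0,0.4],[15,-0.3,0.7,0,0,0,0.4],[15,-0.3,0.7,0,0,0,0.4],[15,-0.3,0.7,0,0,0,0.4],[15,-0.3,0.7,0,0,0,0.4],[15,-0.2,0.7,0,0,0,0.4]]'
python3 -m creep '[[15,-0.2,0.6,0,0,0,0.3],[15,0,0.4,0,0,0,0],[15,0,0.3,-0.3,0,0,0],[15,0,0.08,-0.4,0,0,0],[15,0,0,-0.3,0,0,0],[15,0,0,0,0,0,0],[15,0,0,0,0,0,0]]'
python3 - <<'E'
from h import *
s=r.get_state(); print(s["time_s"],s["tcp_pos"],s["eef_rot"],s["contact_force"],s["joints"])
E
```

```text
time_s: 16.58
tcp_pos: [0.4569, -0.013, 0.225]
eef_rot: [-180.0, 17.1, 179.7]
contact_force: [0.5, 1.0, -3.2]
gripper_width: 0.0214
gripper_force: 50.0
time_s: 17.17
tcp_pos: [0.4526, 0.0206, 0.1997]
eef_rot: [-179.9, 17.0, -180.0]
contact_force: [0.5, -0.7, -1.9]
gripper_width: 0.0216
gripper_force: 50.0
17.1667 [0.45256202 0.02058354 0.19969019] [-179.92122208   16.99211766 -179.99933806] [ 0.46064957 -0.70272773 -1.93026407] [  37.87679691  -14.98290255  -43.47739641   13.87349127  -48.83433965
 -135.88652939]
```

```bash
python3 -m creep '[[15,0.12,0.04,-0.16,0,2.8,0],[15,0.12,0.03,-0.16,0,2.8,0],[15,0.12,0,-0.16,0,2.8,0],[15,0.12,0,-0.16,0,2.8,0],[15,0.11,0,-0.16,0,2.8,0],[15,0.11,0,-0.15,0,2,0],[15,0,0,0,0,0,0]]'
python3 -m creep '[[15,0.06,0,0.06,0,1,0],[15,0.12,0,0.12,0,2,0],[15,0.12,0,0.12,0,2,0],[15,0.12,0,0.12,0,2,0],[15,0.12,0,0.11,0,2,0],[15,0.06,0,0.05,0,1,0],[15,0,0,0,0,0,0],[15,0,0,0,0,0,0]]'
python3 - <<'E'
from h import *
s=r.get_state(); print(s["time_s"],s["tcp_pos"],s["eef_rot"],s["contact_force"],s["joints"])
E
```

```text
time_s: 17.75
tcp_pos: [0.4723, 0.0226, 0.1757]
eef_rot: [-179.9, 0.9, 179.9]
contact_force: [0.8, -0.4, -2.3]
gripper_width: 0.0219
gripper_force: 50.0
time_s: 18.42
tcp_pos: [0.4854, 0.0226, 0.1908]
eef_rot: [-180.0, -8.9, 180.0]
contact_force: [-0.5, -0.8, -2.7]
gripper_width: 0.0212
gripper_force: 50.0
18.4167 [0.48537734 0.02259358 0.19075742] [-179.95650544   -8.91550918  179.97403973] [-0.5321545  -0.80845209 -2.70041575] [  22.72839611    8.89950052  -13.79733899   -3.50698554  -75.57729642
 -111.63148373]
```

Good. I hold briefly, then tilt on to 20° and 35°.

```bash
python3 -m creep '[[15,0,0,0,0,0,0],[15,0,0,0,0,0,0],[15,0,0,0,0,0,0],[15,0,0,0,0,0,0],[15,0.11,0,0.08,0,1.8,0],[15,0.12,0,0.09,0,1.8,0],[15,0.12,0,0.09,0,1.8,0],[15,0.12,0,0.09,0,1.8,0]]'
python3 -m creep '[[15,0.12,0,0.08,0,1.9,0],[15,0.12,0,0.08,0,1.9,0],[15,0,0,0,0,0,0],[15,0,0,0,0,0,0],[15,0,0,0,0,0,0],[15,0,0,0,0,0,0]]'
python3 -m creep '[[15,0.14,0,0.06,0,2,0],[15,0.14,0,0.06,0,2,0],[15,0.14,0,0.05,0,2,0],[15,0.15,0,0.05,0,2,0],[15,0.15,0,0.04,0,2,0],[15,0.15,0,0.03,0,2,0],[15,0.15,0,0.03,0,2,0],[15,0.15,0,0.03,0,2,0]]'
python3 -m creep '[[15,0,0,0,0,0,0],[15,0,0,0,0,0,0],[15,0,0,0,0,0,0],[15,0,0,0,0,0,0],[15,0,0,0,0,0,0]]'
python3 - <<'E'
from h import *
s=r.get_state(); print(s["time_s"],s["tcp_pos"],s["eef_rot"],s["contact_force"],s["joints"])
for n in("top","side","wrist"):
    c=capture(n); ds=search_frame(c,"ball0"); print(n,[(round(d["conf"],2),np.round(d["bbox"])) for d in ds], proj(c,[.578,.0225,.031]),proj(c,[.558,.0225,.1]))
E
```

```text
time_s: 19.08
tcp_pos: [0.4973, 0.0229, 0.2]
eef_rot: [-180.0, -16.2, -180.0]
contact_force: [-0.8, 0.2, -1.4]
gripper_width: 0.0215
gripper_force: 50.0
time_s: 19.58
tcp_pos: [0.5028, 0.0227, 0.2038]
eef_rot: [-180.0, -19.9, -180.0]
contact_force: [0.5, -0.1, -0.3]
gripper_width: 0.0214
gripper_force: 50.0
time_s: 20.25
tcp_pos: [0.5324, 0.0229, 0.2128]
eef_rot: [-180.0, -36.0, -180.0]
contact_force: [0.3, 0.2, -1.3]
gripper_width: 0.0214
gripper_force: 50.0
time_s: 20.67
tcp_pos: [0.5322, 0.0228, 0.2131]
eef_rot: [-180.0, -35.9, -180.0]
contact_force: [0.2, -0.2, -1.4]
gripper_width: 0.0214
gripper_force: 50.0
20.6667 [0.53217957 0.02281625 0.21309283] [-179.97996394  -35.85173806 -179.97325563] [ 0.2309897  -0.23438946 -1.409219  ] [  15.78301899   31.79443755   15.82319597   -9.63978377 -108.6020489
 -105.98210162]
top [] [284.84144021 214.49245166] [285.41960236 218.32897392]
side [] [269.95321636 225.04036939] [276.04719145 208.69410445]
wrist [(0.72, array([298., 358., 318., 368.])), (0.71, array([271., 343., 293., 364.])), (0.67, array([249., 334., 269., 359.]))] [276.01010785 335.01929581] [275.73217581 308.20212857]
```

```bash
python3 -m creep '[[15,0,0,0.4,0,-2,0],[15,-0.2,0,0.4,0,-5,0],[15,-0.3,0,0.4,0,-6,0],[15,-0.3,0,0.2,0,-6,0],[15,-0.3,0.3,0,0,-6,0],[15,0,0.6,0,0,-6,0],[15,0,0.9,0,0,-5,0],[15,0,1,0,0,0,0]]'
python3 -m creep '[[15,0,1,0,0,0,0],[15,0,1,0,0,0,0],[15,0,1,0,0,0,0],[15,0,1,0,0,0,0],[15,0,0.8,0,0,0,0],[15,0,0.5,0,0,0,0],[15,0,0,0,0,0,0],[15,0,0,0,0,0,0]]'
python3 - <<'E'
from h import *
np.set_printoptions(precision=4,suppress=True)
s=r.get_state(); print(s["time_s"],s["tcp_pos"],s["eef_rot"],s["contact_force"])
from scipy.ndimage import gaussian_laplace,maximum_filter
for n in("top","side","wrist"):
    c=capture(n); f=c["frame"]; np.savez(f"j_{n}.npz",**{k:c[k] for k in("K","R","origin","frame")})
    print(n,[(round(d["conf"],2),np.round(d["bbox"])) for d in search_frame(c,"ball0")])
    # white-ish warm pixels inside jar floor disc and inside the tray
    H,S,V=cv2.split(cv2.cvtColor(f,cv2.COLOR_RGB2HSV))
    yy,xx=np.mgrid[:420,:560]; a=proj(c,[.578,.0225,.03]); 
    k=10 if n!="wrist" else 0
    save(c,"jar_"+n,(int(a[0])-25,int(a[1])-25,int(a[0])+25,int(a[1])+25),1)
    if n!="wrist":
        for v in range(int(a[1])-18,int(a[1])+19): print(''.join('%4d'%x for x in V[v,int(a[0])-18:int(a[0])+19]))
E
```

```text
time_s: 21.63
tcp_pos: [0.5016, 0.0918, 0.249]
eef_rot: [179.9, 0.5, 180.0]
contact_force: [-0.7, 0.3, -2.0]
gripper_width: 0.0216
gripper_force: 50.0
time_s: 22.3
tcp_pos: [0.5046, 0.2253, 0.2469]
eef_rot: [-179.9, -0.0, -179.9]
contact_force: [-0.0, 0.0, -1.3]
gripper_width: 0.0213
gripper_force: 50.0
22.3 [0.5046 0.2253 0.2469] [-179.9222   -0.0059 -179.9434] [-0.0325  0.0139 -1.2802]
top []
 144 145 143 141 142 144 143 145 139 120 108 105 124 132 132 130 131 125 116  92  85  98 115 131 137 134 146 148 132 126 127 131 140 149 149 147 148
 144 143 144 142 144 145 138 136 120 111 123 132 134 125 106  80  56  54  54  53  46  48  52  54  63  78 114 139 138 141 125 120 128 138 146 148 148
 142 140 140 141 143 141 122 114 113 141 141 131  91  59  52  46  47  44  49  48  57  57  58  55  46  41  51  66 101 133 137 133 120 121 140 146 148
 141 144 141 139 134 119 113 122 128 140 120  78  47  46  56  61  79  79  78  84 109 125 134 123  92  57  52  40  48  78 117 136 132 112 119 143 146
 145 143 143 132 115 116 122 139 132  95  55  43  58  74  86 102 136 140 139 137 154 177 184 178 148 103 1
[... 9843 characters left out ...]
1  86  95  96  98  98  98 117 115 142 151
 104  55  79 143 170 175 173 174 173 175 174 174 171 172 175 175 176 170 163 163 165 167 169 167 170 176 151 105  92  98  99  98  96  94 112 137 118
 152 110  56 125 170 174 173 173 174 173 174 173 173 172 175 175 178 151 109 100 103 115 123 123 135 146 151 123  88  92  94  96  88  76  80  73  50
 162 159 122 153 177 173 172 173 174 175 174 175 172 173 176 176 178 151 101  86  89  89  90  88  86  85  89  82  79  82  80  80  82  76  55  60  94
wrist [(0.75, array([ 88., 235., 104., 255.])), (0.72, array([ 60., 222.,  81., 235.])), (0.69, array([106., 241., 126., 255.])), (0.66, array([ 77., 255.,  97., 268.])), (0.47, array([130., 252., 136., 260.]))]
```

The top-camera brightness map shows six distinct ball peaks inside the jar, and the scoop reads empty by weight. I now set the scoop down.

```bash
python3 -m creep '[[15,0.06,0.45,-0.3,0,0,0],[15,0,0,-0.9,0,0,0],[15,0,0,-1,0,0,0],[15,0,0,-1,0,0,0],[15,0,0,-1,0,0,0],[15,0,0,-1,0,0,0],[15,0,0,-0.8,0,0,0],[15,0,0,-0.4,0,0,0]]'
python3 -m creep '[[15,0,0,-0.12,0,0,0],[15,0,0,0,0,0,0],[15,0,0,0,0,0,0],[15,0,0,0,0,0,0]]'
```

```text
time_s: 23.27
tcp_pos: [0.5051, 0.2356, 0.0842]
eef_rot: [-179.8, -0.1, 180.0]
contact_force: [-0.5, 0.0, -0.6]
gripper_width: 0.0214
gripper_force: 50.0
time_s: 23.6
tcp_pos: [0.5072, 0.2372, 0.0856]
eef_rot: [180.0, 0.1, -180.0]
contact_force: [0.8, 0.4, -0.8]
gripper_width: 0.0216
gripper_force: 50.0
```

```bash
python3 -m creep '[[15,0,0,-0.1,0,0,0],[15,0,0,0,0,0,0],[15,0,0,0,0,0,0]]'
python3 -m creep '[[15,0,0,-0.06,0,0,0],[15,0,0,0,0,0,0],[15,0,0,0,0,0,0]]'
python3 -m creep '[[15,0,0,-0.04,0,0,0],[15,0,0,0,0,0,0],[15,0,0,0,0,0,0]]'
```

```text
time_s: 23.85
tcp_pos: [0.5065, 0.2366, 0.0822]
eef_rot: [-180.0, 0.1, 180.0]
contact_force: [-0.9, -0.1, -1.2]
gripper_width: 0.0219
gripper_force: 50.0
time_s: 24.1
tcp_pos: [0.5064, 0.2365, 0.0802]
eef_rot: [-180.0, 0.0, 180.0]
contact_force: [-0.2, -0.1, -0.3]
gripper_width: 0.0214
gripper_force: 50.0
time_s: 24.35
tcp_pos: [0.5065, 0.2368, 0.08]
eef_rot: [-180.0, 0.1, -180.0]
contact_force: [-3.6, 0.5, 7.3]
gripper_width: 0.0217
gripper_force: 50.0
```

```bash
python3 -m creep '[[15,0,0,0.03,0,0,0],[15,0,0,0,0,0,0],[40,0,0,0,0,0,0],[70,0,0,0,0,0,0],[85,0,0,0,0,0,0],[85,0,0,0,0,0,0],[85,0,0,0,0,0,0],[85,0,0,0,0,0,0]]' 20
python3 -m creep '[[85,0,0,0,0,0,0],[85,0,0,0,0,0,0],[85,0,0,0,0,0,0],[85,0,0,0,0,0,0],[85,0,0,0.3,0,0,0],[85,0,0,0.6,0,0,0],[85,0,0,0.8,0,0,0],[85,0,0,1,0,0,0]]'
python3 -m creep '[[85,0,0,1,0,0,0],[85,0,0,1,0,0,0],[85,0,0,1,0,0,0],[85,0,0,1,0,0,0],[85,0,-0.5,0,0,0,0],[85,0,-1,0,0,0,0],[85,0,-1,0,0,0,0],[85,0,-1,0,0,0,0]]'
python3 -m creep '[[85,0,-1,0,0,0,0],[85,0,-0.5,0,0,0,0],[85,0,0,0,0,0,0],[85,0,0,0,0,0,0]]'
python3 - <<'E'
from h import *
np.set_printoptions(precision=4,suppress=True)
s=r.get_state(); print(s["tcp_pos"],s["contact_force"])
a,b=capture("wrist"),capture("side")
for c in(a,b):
    for k in("scoop","scoop_grip","mat"):
        for d in search_frame(c,k)[:2]: print(k,round(d["conf"],2),np.round(d["bbox"]))
    # expected points if flat at origin (.555,.2367), yaw 0
    for p in ([.506,.2367,.134],[.594,.1977,.0065],[.594,.2757,.0065],[.517,.2757,.034],[.495,.2477,.134],[.517,.2257,.134]): print(np.round(proj(c,p)),end=' ')
    H,S,V=cv2.split(cv2.cvtColor(c["frame"],cv2.COLOR_RGB2HSV)); o=(H>3)&(H<16)&(S>150); q=proj(c,[.506,.2367,.134]).astype(int)
    v,u=np.nonzero(o[q[1]-30:q[1]+40,q[0]-30:q[0]+30]); print("\norange",u.min()+q[0]-30,u.max()+q[0]-30,v.min()+q[1]-30,v.max()+q[1]-30)
    m=(S<45)&(V>150); e=np.round(proj(c,[.575,.2367,.0065])).astype(int)
    print("white cols",''.join('#' if x else '.' for x in m[e[1],e[0]-50:e[0]+50]), e)
E
```

```text
time_s: 25.02
tcp_pos: [0.5064, 0.2365, 0.0799]
eef_rot: [-180.0, 0.0, 180.0]
contact_force: [0.5, 0.1, -0.0]
gripper_width: 0.0561
gripper_force: 0.0
time_s: 25.68
tcp_pos: [0.5057, 0.2359, 0.1476]
eef_rot: [-179.9, -0.1, 180.0]
contact_force: [-0.6, 0.5, 0.4]
gripper_width: 0.0851
gripper_force: 0.0
time_s: 26.35
tcp_pos: [0.5061, 0.1481, 0.248]
eef_rot: [-180.0, 0.1, -180.0]
contact_force: [0.7, -0.7, -0.3]
gripper_width: 0.085
gripper_force: 0.0
time_s: 26.68
tcp_pos: [0.5066, 0.1111, 0.248]
eef_rot: [-180.0, 0.1, 179.9]
contact_force: [-1.1, 0.6, 0.3]
gripper_width: 0.0849
gripper_force: 0.0
[0.5066 0.1111 0.248 ] [-1.0549  0.6009  0.3451]
scoop 0.83 [348. 168. 433. 241.]
scoop_grip 0.71 [344. 171. 433. 240.]
mat 0.92 [ 80.   2. 177. 116.]
mat 0.88 [248.   0. 362.  83.]
[420. 196.] [345. 240.] [406. 240.] [421. 185.] [434. 184.] [406. 209.] 
orange 390 433 173 208
white cols ........................#######################################################.......#............. [376 225]
scoop 0.72 [258. 252. 294. 298.]
scoop_grip 0.87 [254. 251. 298. 300.]
scoop_grip 0.16 [250. 199. 294. 248.]
mat 0.88 [318. 205. 353. 233.]
mat 0.82 [316. 386. 396. 420.]
[289. 254.] [258. 272.] [255. 294.] [283. 290.] [293. 257.] [285. 250.] 
orange 284 292 252 274
white cols ##########################..................###########################..........................### [263 283]
```

```bash
python3 -c "
from plant import close_job
print(close_job())"
```

```text
the job is handed in; nothing more can be done
None
```

All six balls are in the steel jar, the scoop is back flat and upright on the larger blue mat with the gripper clear, and I handed the job in at about 27 s.

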